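Square up the leaning plates in the stand

ROBOT

A 6-joint arm with a two-finger parallel gripper is mounted at the origin on a cart in front of the work surface, level with it; the furniture and walls round the work are solid. World frame = base frame: x ahead of the robot, y to its left, z up, the work surface at z = 0. Lengths are in m, angles in rad, forces in N, time in s.
With the tool pointing down it reaches from about 0.25 to 0.725 m from the base axis. Payload 4 kg.
Tool frame: the origin (TCP) lies at the very end of the fingers, on their centre line; the grasp point (between the pads) lies 19 mm behind it; z points along the fingers, y is the line along which they close (so a half turn about z gives the same grasp; the last joint's range is limited). The gripper opens to 85 mm and grips with 20 to 120 N. Pads are 22 mm wide; open, the fingers measure 114 mm over their backs; the gripper's body (76 mm by 85 mm) begins 54 mm behind the grasp point. The pads swing forward as they close: fully open they stand 13 mm farther back than shut.
Start: joints at [1.154, 0.241, 0.005, 1.335, 0, 1.571], TCP at [0.202, 0.457, 0.196] pointing down, gripper open.
Joint ranges: [-2.72, 2.72], [-1.05, 1.87], [-1.09, 1.28], [-1.99, 2.15], [-1.42, 1.44], [-3.14, 3.14]. Speed limits (rad/s): [2.79, 2.79, 3.14, 3.14, 3.14, 3.14].

INTERFACE

Orientations are given as a unit quaternion [x, y, z, w].
In Python, from workcell import bot, vision, workorder, boxes_of gives the robot as it stands.
- The arm moves only by the tool send_rows, never from a script. Its argument "motion" is text: rows parted by semicolons, each of 5 numbers parted by spaces: the closure, from -1 (fully open) to 1 (shut), so that 0 is half open, then the shift along the tool's x, y, z in cm, then the turn about the tool's z in rad. In form: claw x y z twist; .... A call has 1 to 5 rows; each row is the pose to reach, as a shift and turn from the pose commanded when the call began, along the tool's axes at that moment; what a row does not reach only later rows make up. A row lasts 1/10 s, in which the tool goes at most 50 mm and 8.59 degrees, less where a joint would pass 70% of its speed; a pose out of reach is approached as far as the arm can. A call with a gripper value outside its range is refused whole. The fingers move at their own pace and stop on an object; the grip force is fixed at half the most. Time passes only in rows, so rows that repeat a pose let the fingers close. It gives the time, the measured TCP pose, the force, the opening and the grip force at its end, in the units of the state.
- bot.get_obs(): the state, without advancing time (a new reading comes with each control period).
- vision.camera(name): name is "scene" or "side" or "wrist"; returns the picture (420x560x3 uint8, red, green, blue); there is no depth.
- vision.camera_model(name): a dict with "fov_y" (degrees; the focal length in pixels is half the picture's height over the tangent of half this angle, whatever the lens; pixels are square), "cx", "cy" (the principal point, pixels), "world_from_camera" (4x4, takes a point from camera to world coordinates); the wrist camera has in their place "hand_eye" (4x4, takes a point from camera to tool coordinates, whose origin is the TCP and whose axes are the flange's). Camera axes: x right, y down, z forward; pixel columns grow to the right and rows downward; lengths in m; the calibration is good to about 2 mm. A picture is of the moment at which its call begins: read the wrist's pose just before it. camera_model takes no time and is no camera call.
- workorder.job_done(): hands the job in; it is judged then, once.
Trained networks look in the newest picture that a camera, given by its name, has taken for a name from the list of things; names that differ only in an ending like _2 or _b are one class to them, and where a whole thing is asked for, a point or a joint stands for the part that bears it (a point fixed in the world has none). Each returns a list of dicts, best first, with "conf" (0 to 1); they miss things now and then, are a little off and sometimes report something else, mostly with a low value. They report only what shows in the picture. A call takes as long as a camera call. They do not tell look-alikes from the thing itself.
- boxes_of(camera, target): "rect" ([centre column, centre row, width, height] in pixels, round what is visible of it).
The state is a dict: "clock": time; "joint_pos": joint angles; "joint_vel": joint speeds; "tau": joint torques, N m; "eef_pos": TCP position; "tool_rot": TCP orientation; "ft_force": force on the tool from outside, world axes, zero at the start; "ft_torque": the same for the moment, N m; "grip_width": finger opening in m; "grasp_force": force on a finger pad.
Only numpy, scipy, OpenCV 4.12 (cv2) and the standard library are available. Lean on these libraries where they do the work, as an engineer would, in place of code of your own. Each camera call takes 0.05 s, during which the arm holds its last target. There are 200 camera calls.

TASK

Three aluminium plates lean in a row in the wooden stand on the dark desk. Push the row upright, flat against the stand's backstop, and push the plates sideways until their left ends meet the side fence; leave them standing there as one straight, square stack.

Things in the scene. Friction and masses are not known exactly. Their poses are not given: they have to be found in the camera images.
- stand_corner (a point): Inner corner of the wooden stand fixed to the desk: top of its base (12 mm high), where backstop and side fence meet. x: towards backstop, away from robot; y: towards fence, left; z up. Base reaches 128 mm to -x, 188 mm to -y, those edges open. Backstop: face x = 0, 48 mm tall; fence: face y = 0, 36 mm tall, 108 mm long. Squared plates' centres: x = -5, -15, -25 mm, y = -40 mm.
- plate_a_center (a point): Back plate of the row, centre point: a smooth flat aluminium plate, 10 mm thick (own x), 80 mm wide (own y), 48 mm tall (own z), two small dark holes near its top edge, loose, about 0.12 kg. At the start it stands on the base and leans 20 to 37 degrees towards the backstop; it rests on the backstop. Upright, its axes run as the stand's and its centre is 24 mm above the base.
- plate_b_center (a point): Middle plate of the row, centre point: a smooth flat aluminium plate, 10 mm thick (own x), 80 mm wide (own y), 48 mm tall (own z), two small dark holes near its top edge, loose, about 0.12 kg. At the start it stands on the base and leans 20 to 37 degrees towards the backstop; it rests on the back plate. Upright, its axes run as the stand's and its centre is 24 mm above the base.
- plate_c_center (a point): Front plate of the row, centre point: a smooth flat aluminium plate, 10 mm thick (own x), 80 mm wide (own y), 48 mm tall (own z), two small dark holes near its top edge, loose, about 0.12 kg. At the start it stands on the base and leans 20 to 37 degrees towards the backstop; it rests on the middle plate and is the one nearest the robot. Upright, its axes run as the stand's and its centre is 24 mm above the base.
There are look-alikes about, which are no part of the job. Leave any purple or red look-alike of the part that bears plate_b_center alone.

How it is judged:
At the end, for the whole second after the job is handed in: All three plates stand on the stand's base, upright and parallel to the backstop within 10 degrees, packed against the backstop (each plate's centre within 12 mm of its place in the closed row) and with their left ends within 12 mm of the side fence (angle between each of plate_a_center, plate_b_center, plate_c_center's own z axis and vertical below 0.175 rad and angle between the y axis of each of plate_a_center, plate_b_center, plate_c_center and the y axis of stand_corner, either way round below 0.175 rad and x of plate_a_center in the frame of stand_corner above -0.017 m and y of each of plate_a_center, plate_b_center, plate_c_center in the frame of stand_corner above -0.052 m and z of plate_a_center in the frame of stand_corner between 0.017 and 0.031 m and x of plate_b_center in the frame of stand_corner above -0.027 m and z of plate_b_center in the frame of stand_corner between 0.017 and 0.031 m and x of plate_c_center in the frame of stand_corner above -0.037 m and z of plate_c_center in the frame of stand_corner between 0.017 and 0.031 m); the robot touches nothing.
It also fails if it takes over 42 s, if anything falls off the work surface, if the arm or the gripper's body presses on something with over 40 N, if the wrist force passes 120 N, or if a joint passes its speed limit or range.

## Working session

There is one attempt and no reset: what is moved stays moved. The work goes in short steps, Python scripts to look and compute and a tool call to move; the robot and the scene stay as the last step left them, time stands still between calls to the robot, and variables do not carry over. Pictures are saved under pics/ and viewed, at most 10 in all, crops included, and the job is handed in when it is done.

Besides the shell and the picture viewer there is one more tool, called after "Call:" by a JSON object that holds its "api" and its "payload", one argument or row to a line. send_rows: Moves the arm, as the interface text tells. Its arguments: {"type":"object","properties":{"motion":{"type":"string"}},"required":["motion"]}

```bash
mkdir -p pics; python3 - <<'E'
from workcell import bot, vision, workorder, boxes_of
import cv2,numpy as np
ims=[]
for n in ["scene","side"]:
    im=vision.camera(n); cv2.imwrite(f"pics/{n}0.png",im[:,:,::-1])
    print(n,[(np.round(b["rect"]).tolist(),round(b["conf"],2)) for b in boxes_of(n,"plate_b_center")])
    m=vision.camera_model(n); print(m["fov_y"],m["cx"],m["cy"],np.round(m["world_from_camera"],4).tolist())
o=bot.get_obs();print(o["clock"],o["eef_pos"],o["tool_rot"])
E
```

```text
scene [([333.0, 346.0, 67.0, 57.0], 0.83), ([370.0, 295.0, 52.0, 46.0], 0.8), ([284.0, 200.0, 44.0, 19.0], 0.57), ([257.0, 172.0, 41.0, 27.0], 0.57)]
47.135616858455364 282.42456010958983 213.53605653119448 [[0.6814, -0.4127, 0.6045, 0.0729], [-0.7318, -0.4009, 0.5512, -0.3255], [0.0149, -0.8179, -0.5752, 0.5464], [0.0, 0.0, 0.0, 1.0]]
side [([234.0, 341.0, 36.0, 44.0], 0.97), ([304.0, 320.0, 55.0, 31.0], 0.76), ([305.0, 218.0, 25.0, 43.0], 0.72), ([331.0, 178.0, 36.0, 16.0], 0.56)]
42.62738871586813 286.1638076628171 211.1336910631554 [[0.9831, -0.1302, 0.1289, 0.4497], [-0.1821, -0.6162, 0.7663, -0.6506], [-0.0203, -0.7768, -0.6295, 0.7315], [0.0, 0.0, 0.0, 1.0]]
0.2 [0.20223996 0.45677424 0.19514027] [ 2.06905467e-01  9.78360708e-01 -6.60355330e-04 -1.31841538e-04]
```

View pics/scene0.png

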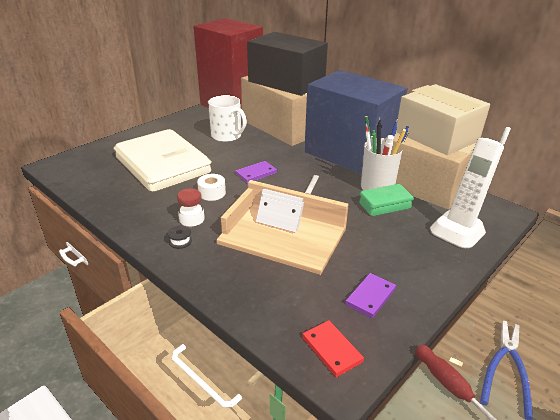

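View pics/side0.png

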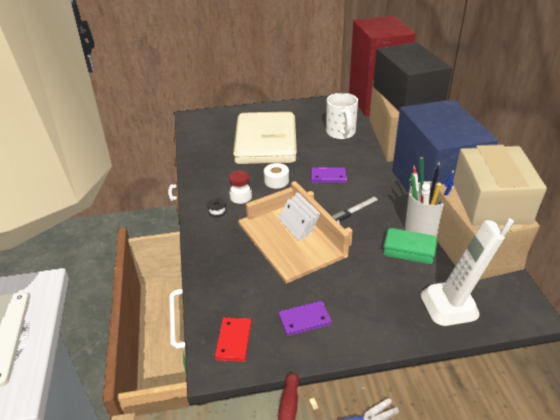

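The scene view shows the wooden stand at about (285,225) with the silver plates at (280,210). The side view shows them at about (298,218). The purple and red plates are look-alikes. I'll zoom in on the stand in both views.

```bash
python3 - <<'E'
import cv2
a=cv2.imread("pics/scene0.png")[170:280,210:360];b=cv2.imread("pics/side0.png")[175:285,230:360]
cv2.imwrite("pics/za.png",cv2.resize(a,None,fx=5,fy=5,interpolation=cv2.INTER_CUBIC))
cv2.imwrite("pics/zb.png",cv2.resize(b,None,fx=5,fy=5,interpolation=cv2.INTER_CUBIC))
E
```

```text
(no output)
```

View pics/za.png

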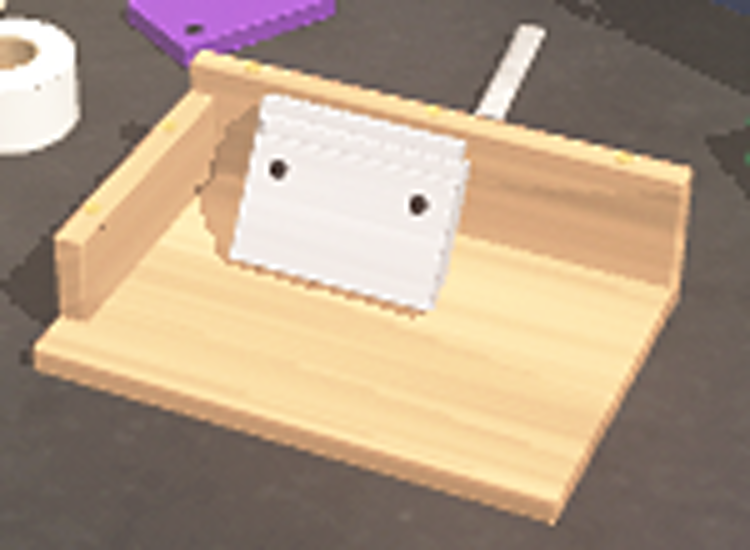

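View pics/zb.png

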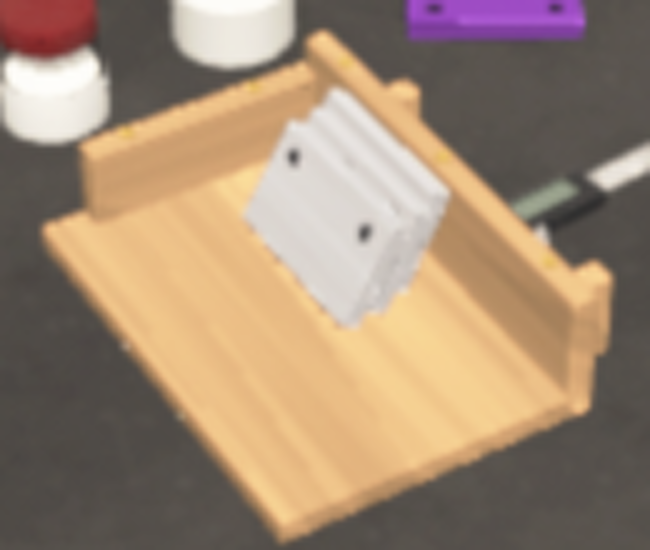

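The zooms show the stand's corners clearly. In the scene zoom the base's front-right corner is at (553,500) and the right-back corner is at (680,293). The three plates lean as one row, with the front plate's bottom corners at (232,262) and (432,312). Next I'll fit the stand pose and triangulate the plates.

```bash
cat > h.py <<'E'
from workcell import bot, vision, workorder, boxes_of
import numpy as np, cv2
from scipy.optimize import least_squares
OFF={"scene":(210,170),"side":(230,175)}
def unz(n,p): return np.array(p)/5+OFF[n]
def proj(n,P):
    m=vision.camera_model(n);T=np.linalg.inv(m["world_from_camera"])
    q=T[:3,:3]@P+T[:3,3];f=210/np.tan(np.radians(m["fov_y"]/2))
    return np.array([m["cx"]+f*q[0]/q[2],m["cy"]+f*q[1]/q[2]])
def S2W(s,P):
    c,d=np.cos(s[2]),np.sin(s[2]);return np.array([s[0]+c*P[0]-d*P[1],s[1]+d*P[0]+c*P[1],.012+P[2]])
def W2S(s,P):
    c,d=np.cos(s[2]),np.sin(s[2]);a,b=P[0]-s[0],P[1]-s[1];return np.array([c*a+d*b,-d*a+c*b,P[2]-.012])
def tri(px):
    r=least_squares(lambda P:np.concatenate([proj(n,P)-p for n,p in px.items()]),[.5,.1,.03]);return r.x,np.abs(r.fun).max()
E
python3 - <<'E'
from h import *
obs=[("scene",(553,500),(-.128,-.188,0)),("side",(283,527),(-.128,-.188,0)),("scene",(680,293),(0,-.188,0)),("side",(570,400),(0,-.188,0)),
("scene",(82,318),(-.108,0,0)),("side",(97,215),(-.108,0,0)),("scene",(82,240),(-.108,0,.036)),("side",(88,155),(-.108,0,.036)),("side",(570,305),(0,-.188,.048)),("scene",(213,97),(0,0,.036))]
f=lambda s:np.concatenate([proj(n,S2W(s,np.array(P)))-unz(n,p) for n,p,P in obs])
r=least_squares(f,[.5,.1,0],loss='soft_l1');print(r.x,np.round(f(r.x).reshape(-1,2),1).tolist())
np.save("s.npy",r.x)
for k,a,b in [("botL",(232,262),(245,213)),("botR",(432,312),(348,326)),("topL",(260,132),(292,123)),("topR",(463,168),(405,215)),("holeL",(278,169),(293,157)),("holeR",(418,205),(365,233))]:
    P,e=tri({"scene":unz("scene",a),"side":unz("side",b)});print(k,np.round(W2S(r.x,P)*1000,1),round(e,2))
E
```

```text
[0.61875377 0.24929045 0.33499549] [[0.3, 0.2], [-1.1, -1.0], [-1.4, -0.5], [-0.7, -0.4], [0.8, 0.7], [-0.1, 1.5], [-0.3, 0.2], [0.6, 0.0], [0.5, -0.0], [0.9, -0.7]]
botL [-55.  -32.4   3.3] 0.84
botR [ -53.1 -112.9    3.2] 0.26
topL [-32.8 -34.5  46.4] 0.41
topR [ -27.  -112.8   49.9] 0.03
holeL [-38.  -44.1  36.5] 0.07
holeR [ -37.5 -100.1   36.2] 0.12
```

```bash
cat > go.py <<'E'
# usage: go.py x y z [mm, stand frame] -> tool shift in cm, twist
import sys
from h import *
from scipy.spatial.transform import Rotation as R
s=np.load("s.npy");o=bot.get_obs();M=R.from_quat(o["tool_rot"]).as_matrix();p=o["eef_pos"]
yaw=np.arctan2(M[1,1],M[0,1]);tw=(yaw-(s[2]+np.pi/2)+np.pi)%(2*np.pi)-np.pi
print("t",o["clock"],"tcp stand mm",np.round(W2S(s,p)*1000,1),"F",np.round(o["ft_force"],1),"w",o["grip_width"],"q",np.round(o["joint_pos"],2))
if len(sys.argv)>3:
    t=S2W(s,np.array(list(map(float,sys.argv[1:4])))/1000);print("shift cm",np.round(M.T@(t-p)*100,2),"twist",round(tw,3))
E
python3 go.py -105 -73 90
```

```text
t 0.2 tcp stand mm [-325.1  332.9  183.1] F [1.  0.2 1.2] w 0.08530960436749788 q [ 1.15  0.24  0.    1.34 -0.    1.57]
shift cm [-43.8  -14.6    9.33] twist -0.752
```

Call:
{"api": "send_rows", "payload": {
  "motion": "0 -10 -3 0 -0.15; 0 -15 -5 0 -0.3; 0 -20 -6.6 0 -0.45; 0 -22 -7.3 0 -0.6; 0 -22 -7.3 0 -0.752"
}}

```text
clock: 0.7
eef_pos: [0.3649, 0.3099, 0.1956]
tool_rot: [-0.121, 0.993, 0.0, -0.0]
ft_force: [0.3, 1.3, 0.1]
grip_width: 0.0429
grasp_force: 0.0
```

```bash
python3 go.py -105 -73 90
```

```text
t 0.7 tcp stand mm [-219.8  140.7  183.6] F [0.3 1.3 0.1] w 0.0428635098825215 q [ 0.7   0.2  -0.05  1.32  0.    0.46]
shift cm [-13.42 -20.21   9.36] twist -0.093
```

Call:
{"api": "send_rows", "payload": {
  "motion": "0 -3 -5 0 -0.05; 0 -6 -10 0 -0.05; 0 -9 -14 2 -0.05; 0 -10 -17 4 -0.05; 0 -10 -17 4 -0.05"
}}

```text
clock: 1.2
eef_pos: [0.5018, 0.1649, 0.1525]
tool_rot: [-0.139, 0.99, -0.001, -0.002]
ft_force: [-0.6, -0.3, -0.2]
grip_width: 0.0426
grasp_force: 0.0
```

```bash
python3 go.py -105 -73 40
```

```text
t 1.2 tcp stand mm [-138.2  -41.3  140.5] F [-0.6 -0.3 -0.2] w 0.04263133664376422 q [ 0.32  0.32  0.    1.26 -0.    0.04]
shift cm [-3.53 -2.97 10.04] twist -0.055
```

Call:
{"api": "send_rows", "payload": {
  "motion": "0 -2 -3 3 -0.055; 0 -3 -3 7 -0.055; 0 -3 -3 9 -0.055; 0 -3 -3 9 -0.055; 0 -3 -3 9 -0.055"
}}

```text
clock: 1.7
eef_pos: [0.5378, 0.1496, 0.066]
tool_rot: [-0.17, 0.985, 0.0, -0.0]
ft_force: [0.4, 0.7, -0.2]
grip_width: 0.0429
grasp_force: 0.0
```

```bash
python3 go.py -95 -73 4
python3 - <<'E'
from h import *
im=vision.camera("wrist");cv2.imwrite("pics/w1.png",im[:,:,::-1])
E
```

```text
t 1.7 tcp stand mm [-109.2  -67.6   54. ] F [ 0.4  0.7 -0.2] w 0.04286894012907981 q [ 0.27  0.44 -0.06  1.07  0.   -0.07]
shift cm [-1.42 -0.55  5.  ] twist 0.007
```

View pics/w1.png

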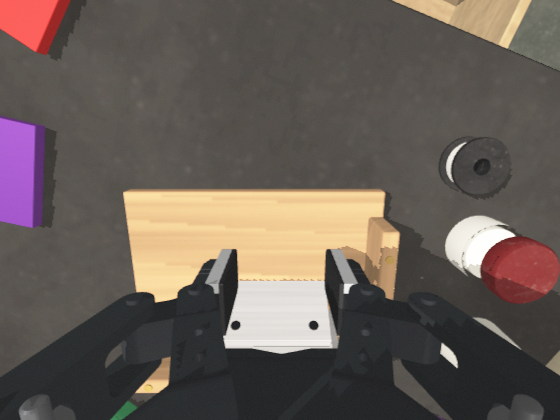

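The wrist view shows the two half-open fingers at (225,270) and (340,270), squarely facing the front plate. The fence is clear to the right. I'll descend in front of the plate.

Call:
{"api": "send_rows", "payload": {
  "motion": "0 1 -0.5 2 0; 0 1 -0.5 4 0; 0 1 -0.5 4.8 0; 0 1 -0.5 4.8 0; 0 1 -0.5 4.8 0"
}}

```text
clock: 2.25
eef_pos: [0.5317, 0.1416, 0.0192]
tool_rot: [-0.17, 0.985, 0.0, 0.001]
ft_force: [0.0, 0.1, -0.1]
grip_width: 0.043
grasp_force: 0.0
```

```bash
python3 go.py -41 -73 4
```

```text
t 2.25 tcp stand mm [-117.7  -73.1    7.2] F [ 0.   0.1 -0.1] w 0.04301641264223924 q [ 0.26  0.47 -0.14  0.95  0.   -0.08]
shift cm [-7.67 -0.04  0.34] twist 0.007
```

Call:
{"api": "send_rows", "payload": {
  "motion": "0 -1.5 0 0.3 0; 0 -3 0 0.3 0; 0 -4 0 0.3 0; 0 -4.8 0 0.3 0; 0 -5.3 0 0.3 0"
}}

```text
clock: 2.75
eef_pos: [0.5818, 0.1592, 0.0158]
tool_rot: [-0.17, 0.985, 0.0, 0.001]
ft_force: [0.5, -0.8, -0.2]
grip_width: 0.0426
grasp_force: 0.0
```

Call:
{"api": "send_rows", "payload": {
  "motion": "0 -0.3 0 0 0; 0 -0.6 0 0 0; 0 -0.9 0 0 0; 0 -1.2 0 0 0; 0 -1.2 0 0 0"
}}

```text
clock: 3.25
eef_pos: [0.5921, 0.1628, 0.0147]
tool_rot: [-0.17, 0.985, 0.0, 0.0]
ft_force: [-0.1, 0.2, 0.2]
grip_width: 0.0428
grasp_force: 0.0
```

```bash
python3 go.py -41 -73 4
```

```text
t 3.25 tcp stand mm [-53.7 -72.9   2.7] F [-0.1  0.2  0.2] w 0.04275381147784852 q [ 0.27  0.59  0.05  1.03  0.   -0.07]
shift cm [-1.27 -0.02 -0.13] twist 0.006
```

Call:
{"api": "send_rows", "payload": {
  "motion": "0 -0.2 0 -0.1 0; 0 -0.4 0 -0.1 0; 0 -0.6 0 -0.1 0; 0 -0.8 0 -0.1 0; 0 -0.8 0 -0.1 0"
}}

```text
clock: 3.75
eef_pos: [0.5996, 0.1655, 0.0157]
tool_rot: [-0.17, 0.985, 0.0, 0.0]
ft_force: [-0.7, 0.2, -0.2]
grip_width: 0.0428
grasp_force: 0.0
```

```bash
python3 go.py -41 -73 4
python3 - <<'E'
from h import *
a=vision.camera("scene")[170:280,210:360];b=vision.camera("side")[175:285,230:360]
r=lambda i:cv2.resize(i[:,:,::-1],None,fx=2.8,fy=2.8,interpolation=cv2.INTER_CUBIC)
cv2.imwrite("pics/m1.png",np.hstack([r(a),r(b)]))
E
```

```text
t 3.75 tcp stand mm [-45.6 -72.8   3.7] F [-0.7  0.2 -0.2] w 0.0427754235592145 q [ 0.27  0.6   0.07  1.04 -0.   -0.07]
shift cm [-0.46 -0.02 -0.03] twist 0.006
```

View pics/m1.png

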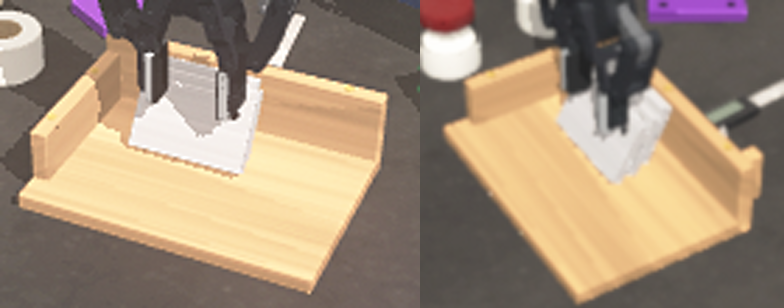

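The fingers are in front of the plates at about (150,100) and (230,100) in the crop, and the plates haven't moved. The half-open fingertips look higher than I assumed, so I'll check by projecting points.

```bash
python3 - <<'E'
from h import *
s=np.load("s.npy")
for y in (-.073-.0214,-.073-.036,-.073+.0214,-.073+.036):
  for x in (-.0566,-.0346):
    for z in (.004,.015):
      P=S2W(s,np.array([x,y,z]));print(x,y,z,[np.round((proj(n,P)-o)*2.8+a,0).tolist() for n,o,a in (("scene",(210,170),0),("side",(230,175),(420,0)))])
E
```

```text
-0.0566 -0.0944 0.004 [[213.0, 169.0], [597.0, 169.0]]
-0.0566 -0.0944 0.015 [[214.0, 155.0], [597.0, 158.0]]
-0.0346 -0.0944 0.004 [[227.0, 151.0], [624.0, 159.0]]
-0.0346 -0.0944 0.015 [[227.0, 137.0], [624.0, 147.0]]
-0.0566 -0.10899999999999999 0.004 [[234.0, 175.0], [608.0, 181.0]]
-0.0566 -0.10899999999999999 0.015 [[235.0, 161.0], [608.0, 169.0]]
-0.0346 -0.10899999999999999 0.004 [[247.0, 156.0], [634.0, 170.0]]
-0.0346 -0.10899999999999999 0.015 [[248.0, 143.0], [634.0, 159.0]]
-0.0566 -0.05159999999999999 0.004 [[154.0, 152.0], [568.0, 136.0]]
-0.0566 -0.05159999999999999 0.015 [[154.0, 139.0], [568.0, 124.0]]
-0.0346 -0.05159999999999999 0.004 [[168.0, 135.0], [594.0, 126.0]]
-0.0346 -0.05159999999999999 0.015 [[168.0, 121.0], [594.0, 115.0]]
-0.0566 -0.037 0.004 [[134.0, 147.0], [558.0, 125.0]]
-0.0566 -0.037 0.015 [[134.0, 133.0], [558.0, 114.0]]
-0.0346 -0.037 0.004 [[149.0, 129.0], [584.0, 115.0]]
-0.0346 -0.037 0.015 [[149.0, 116.0], [584.0, 104.0]]
```

Call:
{"api": "send_rows", "payload": {
  "motion": "0 1.5 0 0 0; 0 2.5 0 0 0; 0 2.5 0 0.4 0; 0 2.5 0 0.7 0; 0 2.5 0 0.9 0"
}}

```text
clock: 4.35
eef_pos: [0.5761, 0.1572, 0.0063]
tool_rot: [-0.17, 0.985, 0.0, 0.0]
ft_force: [-0.2, 0.4, -0.3]
grip_width: 0.0429
grasp_force: 0.0
```

Call:
{"api": "send_rows", "payload": {
  "motion": "0 -0.5 0 0 0; 0 -0.9 0 0 0; 0 -1.2 0 0 0; 0 -1.5 0 0 0; 0 -1.8 0 0 0"
}}

```text
clock: 4.85
eef_pos: [0.5931, 0.1632, 0.0067]
tool_rot: [-0.17, 0.985, -0.0, 0.0]
ft_force: [-0.3, -0.2, -0.4]
grip_width: 0.0428
grasp_force: 0.0
```

```bash
python3 go.py -41 -73 -4
```

```text
t 4.85 tcp stand mm [-52.5 -72.9  -5.3] F [-0.3 -0.2 -0.4] w 0.042845373672986284 q [ 0.27  0.6   0.04  1.01 -0.   -0.07]
shift cm [-1.15 -0.02 -0.13] twist 0.006
```

Call:
{"api": "send_rows", "payload": {
  "motion": "0 -0.3 0 0 0; 0 -0.6 0 0 0; 0 -0.8 0 0 0; 0 -1 0 0 0; 0 -1 0 0 0"
}}

```text
clock: 5.35
eef_pos: [0.5959, 0.1642, 0.0064]
tool_rot: [-0.17, 0.985, -0.001, -0.006]
ft_force: [-13.2, -4.7, 11.5]
grip_width: 0.0429
grasp_force: 9.2
```

Call:
{"api": "send_rows", "payload": {
  "motion": "0 -0.2 0 0 0; 0 -0.3 0 0 0; 0 -0.4 0 0 0; 0 -0.5 0 0 0; 0 -0.5 0 0 0"
}}

```text
clock: 5.85
eef_pos: [0.5959, 0.1642, 0.0063]
tool_rot: [-0.17, 0.985, -0.002, -0.01]
ft_force: [-23.5, -7.9, 19.6]
grip_width: 0.0422
grasp_force: 15.8
```

```bash
cat > pic.py <<'E'
import sys
from h import *
a=vision.camera("scene")[170:280,210:360];b=vision.camera("side")[175:285,230:360]
r=lambda i:cv2.resize(i[:,:,::-1],None,fx=2.8,fy=2.8,interpolation=cv2.INTER_CUBIC)
cv2.imwrite(f"pics/{sys.argv[1]}.png",np.hstack([r(a),r(b)]))
E
python3 go.py -41 -73 -4; python3 pic.py m2
```

```text
t 5.85 tcp stand mm [-49.6 -72.9  -5.7] F [-23.5  -7.9  19.6] w 0.04222650274791018 q [ 0.27  0.62  0.08  1.05 -0.   -0.07]
shift cm [-0.85 -0.02 -0.19] twist 0.006
```

View pics/m2.png

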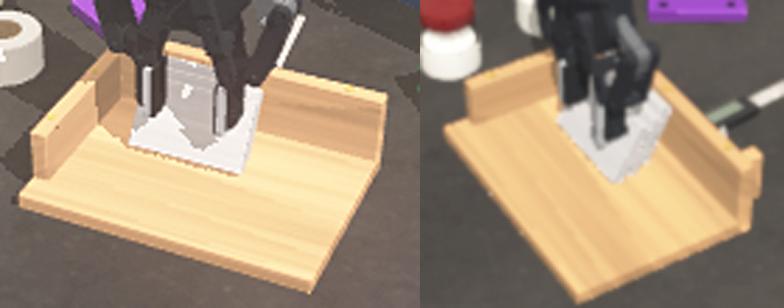

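The push jammed. The tips touch the sloped face too high up, and the plate bottoms are still at (130,143) and (240,175) in the crop. I'll back off and feel for the base to set the tip height.

Call:
{"api": "send_rows", "payload": {
  "motion": "0 2 0 0 0; 0 4 0 0 0; 0 4 0 0.2 0; 0 4 0 0.4 0; 0 4 0 0.4 0"
}}

```text
clock: 6.45
eef_pos: [0.5702, 0.155, 0.0026]
tool_rot: [-0.17, 0.985, 0.0, 0.001]
ft_force: [0.2, 0.7, 0.1]
grip_width: 0.0427
grasp_force: 0.0
```

Call:
{"api": "send_rows", "payload": {
  "motion": "0 0 0 0.15 0; 0 0 0 0.3 0; 0 0 0 0.3 0"
}}

```text
clock: 6.75
eef_pos: [0.5693, 0.1548, -0.0007]
tool_rot: [-0.17, 0.985, -0.0, -0.0]
ft_force: [-0.2, 0.1, -0.9]
grip_width: 0.0427
grasp_force: 0.0
```

Call:
{"api": "send_rows", "payload": {
  "motion": "0 0 0 0.15 0; 0 0 0 0.3 0; 0 0 0 0.3 0"
}}

```text
clock: 7.05
eef_pos: [0.5689, 0.1546, -0.0036]
tool_rot: [-0.17, 0.985, -0.0, -0.0]
ft_force: [1.1, -0.4, -0.2]
grip_width: 0.0425
grasp_force: 0.0
```

```bash
python3 go.py -41 -73 -4
```

```text
t 7.05 tcp stand mm [-78.2 -73.  -15.6] F [ 1.1 -0.4 -0.2] w 0.042505558767954664 q [ 0.27  0.57 -0.05  0.96  0.   -0.08]
shift cm [-3.72 -0.02 -1.16] twist 0.006
```

Call:
{"api": "send_rows", "payload": {
  "motion": "0 0 0 0.15 0; 0 0 0 0.3 0; 0 0 0 0.3 0"
}}

```text
clock: 7.35
eef_pos: [0.5689, 0.1546, -0.0065]
tool_rot: [-0.17, 0.985, -0.0, -0.0]
ft_force: [-0.9, -0.3, -0.6]
grip_width: 0.0425
grasp_force: 0.0
```

Call:
{"api": "send_rows", "payload": {
  "motion": "0 0 0 0.15 0; 0 0 0 0.3 0; 0 0 0 0.3 0"
}}

```text
clock: 7.65
eef_pos: [0.5689, 0.1546, -0.0096]
tool_rot: [-0.17, 0.985, -0.0, -0.0]
ft_force: [-0.2, 0.6, -0.4]
grip_width: 0.0429
grasp_force: 0.0
```

```bash
python3 go.py -41 -73 -4; python3 pic.py m3
```

```text
t 7.65 tcp stand mm [-78.2 -73.  -21.6] F [-0.2  0.6 -0.4] w 0.04293664460052217 q [ 0.27  0.58 -0.05  0.94  0.   -0.08]
shift cm [-3.72 -0.02 -1.76] twist 0.006
```

View pics/m3.png

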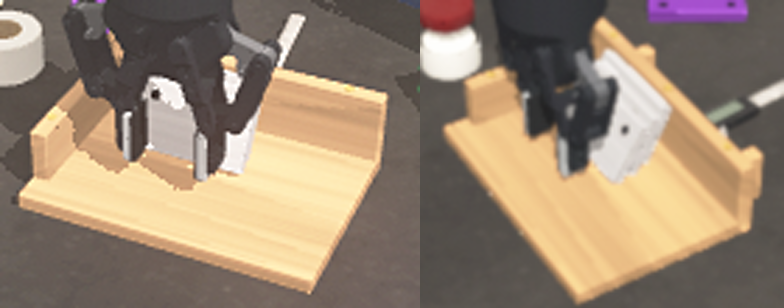

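The fingers stand clear in front of the row, with the right tip at (200,180) in the scene crop and (570,175) in the side crop. I'll triangulate both tips.

```bash
python3 - <<'E'
from h import *
s=np.load("s.npy")
for a,b in (((202,180),(570,175)),((127,160),(536,136))):
    P,e=tri({"scene":np.array(a)/2.8+(210,170),"side":(np.array(b)-(420,0))/2.8+(230,175)});print(np.round(W2S(s,P)*1000,1),e)
E
```

```text
[-80.1 -96.6  11.5] 0.20280956994943722
[-78.2 -42.7   8.5] 0.5571707881468626
```

Call:
{"api": "send_rows", "payload": {
  "motion": "0 0 0 0.15 0; 0 0 0 0.3 0; 0 0 0 0.3 0"
}}

```text
clock: 8.05
eef_pos: [0.5689, 0.1546, -0.0126]
tool_rot: [-0.17, 0.985, -0.0, -0.0]
ft_force: [0.0, 0.0, 0.0]
grip_width: 0.0427
grasp_force: 0.0
```

Call:
{"api": "send_rows", "payload": {
  "motion": "0 0 0 0.1 0; 0 0 0 0.2 0; 0 0 0 0.2 0"
}}

```text
clock: 8.35
eef_pos: [0.569, 0.1546, -0.0145]
tool_rot: [-0.17, 0.985, -0.0, -0.0]
ft_force: [-0.7, 0.3, 0.5]
grip_width: 0.0429
grasp_force: 0.0
```

Call:
{"api": "send_rows", "payload": {
  "motion": "0 0 0 0.1 0; 0 0 0 0.2 0; 0 0 0 0.2 0"
}}

```text
clock: 8.65
eef_pos: [0.569, 0.1546, -0.0165]
tool_rot: [-0.17, 0.985, -0.0, -0.0]
ft_force: [0.0, -0.6, -0.1]
grip_width: 0.0426
grasp_force: 0.0
```

Call:
{"api": "send_rows", "payload": {
  "motion": "0 2 0 -2 0; 0 3 0 -4 0; 1 3 0 -4 0; 1 3 0 -4 0; 1 3 0 -4 0"
}}

```text
clock: 9.15
eef_pos: [0.5409, 0.1447, 0.0231]
tool_rot: [-0.17, 0.985, -0.0, -0.0]
ft_force: [-0.6, 0.6, -0.0]
grip_width: 0.0006
grasp_force: 0.0
```

Call:
{"api": "send_rows", "payload": {
  "motion": "1 0 0 0.3 0; 1 0 0 0.5 0; 1 0 0 0.5 0"
}}

```text
clock: 9.45
eef_pos: [0.5402, 0.1445, 0.0175]
tool_rot: [-0.17, 0.985, -0.0, -0.001]
ft_force: [0.2, -0.3, -0.7]
grip_width: -0.0001
grasp_force: 0.0
```

```bash
python3 go.py -110 -73 4; python3 pic.py m4
```

```text
t 9.45 tcp stand mm [-108.6  -73.2    5.5] F [ 0.2 -0.3 -0.7] w -8.386984630193614e-05 q [ 0.26  0.49 -0.11  0.97  0.   -0.08]
shift cm [0.14 0.02 0.15] twist 0.006
```

View pics/m4.png

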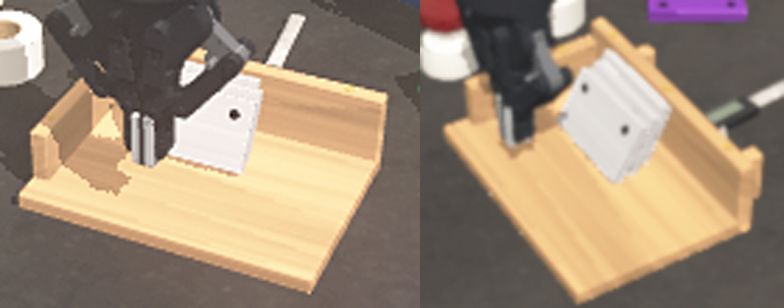

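With the gripper shut, the tip is at (145,165) in the scene crop and (517,147) in the side crop. The plates are unchanged. I'll triangulate the tip height.

```bash
python3 - <<'E'
from h import *
s=np.load("s.npy")
for a,b in (((145,165),(517,147)),((150,165),(522,149))):
    P,e=tri({"scene":np.array(a)/2.8+(210,170),"side":(np.array(b)-(420,0))/2.8+(230,175)});print(np.round(W2S(s,P)*1000,1),e)
E
```

```text
[-107.2  -70.2   32.2] 1.002566647657261
[-104.4  -72.3   30.8] 1.0675356976346677
```

Call:
{"api": "send_rows", "payload": {
  "motion": "0 0 0 0 0; 0 -0.5 0 1 0; 0 -1 0 2 0; 0 -1.5 0 3 0; 0 -2 0 3.4 0"
}}

```text
clock: 10.05
eef_pos: [0.559, 0.1512, -0.0173]
tool_rot: [-0.17, 0.985, -0.0, -0.001]
ft_force: [-0.8, 0.3, 0.7]
grip_width: 0.0426
grasp_force: 0.0
```

Call:
{"api": "send_rows", "payload": {
  "motion": "0 -0.5 0 0 0; 0 -1 0 0 0; 0 -1.5 0 0 0; 0 -1.8 0 0 0; 0 -2.1 0 0 0"
}}

```text
clock: 10.55
eef_pos: [0.58, 0.1585, -0.0149]
tool_rot: [-0.17, 0.985, 0.0, 0.0]
ft_force: [0.2, 0.1, -1.2]
grip_width: 0.0426
grasp_force: 0.0
```

```bash
python3 go.py -41 -73 -29
```

```text
t 10.55 tcp stand mm [-66.4 -73.  -26.9] F [ 0.2  0.1 -1.2] w 0.042599782990134456 q [ 0.27  0.6  -0.02  0.95 -0.   -0.07]
shift cm [-2.54 -0.02  0.21] twist 0.006
```

Call:
{"api": "send_rows", "payload": {
  "motion": "0 -0.3 0 0.2 0; 0 -0.5 0 0.2 0; 0 -0.7 0 0.2 0; 0 -0.9 0 0.2 0; 0 -1.1 0 0.2 0"
}}

```text
clock: 11.05
eef_pos: [0.5872, 0.1611, -0.0177]
tool_rot: [-0.17, 0.985, -0.0, -0.003]
ft_force: [-8.8, -3.1, 6.5]
grip_width: 0.0427
grasp_force: 5.6
```

Call:
{"api": "send_rows", "payload": {
  "motion": "0 -0.2 0 0.1 0; 0 -0.3 0 0.1 0; 0 -0.4 0 0.1 0; 0 -0.5 0 0.1 0; 0 -0.6 0 0.1 0"
}}

```text
clock: 11.55
eef_pos: [0.594, 0.1635, -0.0186]
tool_rot: [-0.17, 0.985, -0.0, -0.002]
ft_force: [-5.1, -1.1, 2.7]
grip_width: 0.0429
grasp_force: 2.6
```

```bash
python3 go.py -41 -73 -29
```

```text
t 11.55 tcp stand mm [-51.6 -72.9 -30.6] F [-5.1 -1.1  2.7] w 0.04288868973306847 q [ 0.27  0.63  0.02  0.97 -0.   -0.07]
shift cm [-1.06 -0.02 -0.17] twist 0.006
```

Call:
{"api": "send_rows", "payload": {
  "motion": "0 -0.2 0 0 0; 0 -0.4 0 0 0; 0 -0.5 0 0 0; 0 -0.6 0 0 0; 0 -0.7 0 0 0"
}}

```text
clock: 12.05
eef_pos: [0.6021, 0.1664, -0.0186]
tool_rot: [-0.17, 0.985, -0.0, -0.0]
ft_force: [-2.1, -0.9, -1.3]
grip_width: 0.0429
grasp_force: 1.0
```

Call:
{"api": "send_rows", "payload": {
  "motion": "0 -0.2 0 0 0; 0 -0.3 0 0 0; 0 -0.4 0 0 0; 0 -0.5 0 0 0; 0 -0.5 0 0 0"
}}

```text
clock: 12.55
eef_pos: [0.6023, 0.1665, -0.0189]
tool_rot: [-0.17, 0.986, -0.001, -0.004]
ft_force: [-12.0, -5.5, 4.9]
grip_width: 0.0426
grasp_force: 0.0
```

```bash
python3 go.py -41 -73 -29
```

```text
t 12.55 tcp stand mm [-42.7 -72.8 -30.9] F [-12.   -5.5   4.9] w 0.042588272084875034 q [ 0.27  0.65  0.06  0.99 -0.   -0.07]
shift cm [-0.17 -0.02 -0.19] twist 0.006
```

Call:
{"api": "send_rows", "payload": {
  "motion": "0 -0.2 0 0 0; 0 -0.3 0 0 0; 0 -0.4 0 0 0; 0 -0.5 0 0 0; 0 -0.5 0 0 0"
}}

```text
clock: 13.05
eef_pos: [0.6017, 0.1663, -0.0192]
tool_rot: [-0.169, 0.985, -0.002, -0.009]
ft_force: [-24.2, -8.6, 14.4]
grip_width: 0.0427
grasp_force: 0.0
```

```bash
python3 go.py -41 -73 -29; python3 - <<'E'
from h import *
im=vision.camera("side");a=vision.camera("scene")
# brightness (silver = low saturation, bright) column/row extents inside stand
for n,i,(x0,x1,y0,y1) in (("scene",a,(250,310,180,240)),("side",im,(275,325,190,245))):
    h=cv2.cvtColor(i,cv2.COLOR_RGB2HSV);m=((h[...,1]<40)&(h[...,2]>110))[y0:y1,x0:x1]
    cv2.imwrite(f"pics/mask_{n}.png",m*255)
    ys,xs=np.nonzero(m);j=ys.argmax();print(n,"lowest",xs[j]+x0,ys[j]+y0,"leftmost",xs.min()+x0,ys[xs.argmin()]+y0,"rightmost",xs.max()+x0,ys[xs.argmax()]+y0)
s=np.load("s.npy")
for P in ((-.030,-.113,0),(-.030,-.033,0),(-.03,-.033,.048),(-.03,-.113,.048)): print(P,[np.round(proj(n,S2W(s,np.array(P))),1).tolist() for n in ("scene","side")])
E
```

```text
t 13.05 tcp stand mm [-43.4 -72.8 -31.2] F [-24.2  -8.6  14.4] w 0.04270191003982975 q [ 0.27  0.66  0.07  1.   -0.   -0.07]
shift cm [-0.24 -0.02 -0.22] twist 0.006
scene lowest 290 227 leftmost 259 181 rightmost 309 180
side lowest 309 237 leftmost 282 206 rightmost 319 211
(-0.03, -0.113, 0) [[301.1, 226.7], [309.6, 237.7]]
(-0.03, -0.033, 0) [[262.3, 216.2], [289.6, 215.9]]
(-0.03, -0.033, 0.048) [[262.0, 195.1], [289.2, 197.8]]
(-0.03, -0.113, 0.048) [[302.0, 205.3], [309.7, 219.3]][ WARN:0@1.154] global loadsave.cpp:1063 imwrite_ Unsupported depth image for selected encoder is fallbacked to CV_8U.
```

The side view's lowest plate corner is at (309,237). The squared row should put it at (309.6,237.7), so the plates are upright against the backstop. I'll retreat, lift and go to the right end.

Call:
{"api": "send_rows", "payload": {
  "motion": "0 1.5 0 0 0; 0 4 0 0 0; 0 5 0 -1 0; 0.5 5 -2 -6 0; 1 5 -5 -10 0"
}}

```text
clock: 13.65
eef_pos: [0.5808, 0.1091, 0.0809]
tool_rot: [-0.171, 0.985, 0.0, 0.001]
ft_force: [2.4, -0.5, 0.1]
grip_width: 0.0144
grasp_force: 0.0
```

```bash
python3 go.py -18 -155 60
```

```text
t 13.65 tcp stand mm [ -81.9 -119.9   68.9] F [ 2.4 -0.5  0.1] w 0.014425766554002793 q [ 0.19  0.49  0.06  1.14  0.   -0.16]
shift cm [-6.36 -3.57  0.9 ] twist 0.009
```

Call:
{"api": "send_rows", "payload": {
  "motion": "1 -3 -3.5 0 0; 1 -6.4 -3.5 0 0; 1 -6.4 -3.5 3 0; 1 -6.4 -3.5 5 0; 1 -6.4 -3.5 5 0"
}}

```text
clock: 14.15
eef_pos: [0.6514, 0.0962, 0.0263]
tool_rot: [-0.17, 0.985, 0.0, -0.002]
ft_force: [-1.3, -0.7, -0.3]
grip_width: -0.0
grasp_force: 0.0
```

```bash
python3 go.py -18 -150 -8; python3 - <<'E'
from h import *
print([ (np.round(b["rect"]).tolist(),round(b["conf"],2)) for n in ("scene","side") if vision.camera(n) is not None for b in boxes_of(n,"plate_b_center")])
E
```

```text
t 14.15 tcp stand mm [ -19.5 -155.3   14.3] F [-1.3 -0.7 -0.3] w -2.4794904015710052e-05 q [ 0.15  0.66  0.22  1.13  0.   -0.19]
shift cm [-0.16  0.53  2.23] twist 0.006
[([372.0, 294.0, 51.0, 43.0], 0.86), ([259.0, 173.0, 37.0, 25.0], 0.83), ([332.0, 347.0, 65.0, 58.0], 0.75), ([286.0, 195.0, 40.0, 13.0], 0.57), ([304.0, 316.0, 57.0, 35.0], 0.7), ([305.0, 214.0, 28.0, 45.0], 0.51)]
```

Lower, then push towards the fence in small steps.

Call:
{"api": "send_rows", "payload": {
  "motion": "1 0 0 1 0; 1 0 0 2 0; 1 0 0.5 2 0; 1 0 1 2 0; 1 0 1.5 2 0"
}}

```text
clock: 14.85
eef_pos: [0.6473, 0.1111, 0.0088]
tool_rot: [-0.17, 0.985, 0.0, 0.0]
ft_force: [-0.9, -0.2, 0.0]
grip_width: -0.0002
grasp_force: 0.0
```

Call:
{"api": "send_rows", "payload": {
  "motion": "1 0 0.4 0 0; 1 0 0.8 0 0; 1 0 1.2 0 0; 1 0 1.6 0 0; 1 0 2 0 0"
}}

```text
clock: 15.35
eef_pos: [0.6409, 0.1293, 0.0089]
tool_rot: [-0.17, 0.986, -0.0, 0.0]
ft_force: [0.9, -1.6, 0.8]
grip_width: -0.0001
grasp_force: 0.7
```

```bash
python3 go.py -18 -95 -8
```

```text
t 15.35 tcp stand mm [ -18.5 -120.7   -3.1] F [ 0.9 -1.6  0.8] w -9.889726183343738e-05 q [ 0.2   0.67  0.17  1.08 -0.   -0.14]
shift cm [-0.07  2.57  0.48] twist 0.006
```

Call:
{"api": "send_rows", "payload": {
  "motion": "1 0 0.4 0.2 0; 1 0 0.8 0.2 0; 1 0 1.2 0.2 0; 1 0 1.6 0.2 0; 1 0 1.8 0.2 0"
}}

```text
clock: 15.85
eef_pos: [0.6346, 0.1466, 0.0067]
tool_rot: [-0.17, 0.985, -0.0, -0.0]
ft_force: [0.0, -2.5, -0.2]
grip_width: 0.0001
grasp_force: 1.2
```

Call:
{"api": "send_rows", "payload": {
  "motion": "1 0 0.3 0 0; 1 0 0.5 0 0; 1 0 0.7 0 0; 1 0 0.8 0 0; 1 0 0.8 0 0"
}}

```text
clock: 16.35
eef_pos: [0.6319, 0.1541, 0.0067]
tool_rot: [-0.17, 0.985, 0.0, -0.0]
ft_force: [1.3, -1.9, 0.4]
grip_width: -0.0002
grasp_force: 0.7
```

```bash
python3 go.py -18 -95 -8
```

```text
t 16.35 tcp stand mm [-18.8 -94.2  -5.3] F [ 1.3 -1.9  0.4] w -0.00021436963924059685 q [ 0.24  0.66  0.16  1.07  0.   -0.1 ]
shift cm [-0.08 -0.08  0.27] twist 0.006
```

Call:
{"api": "send_rows", "payload": {
  "motion": "1 0 0.2 0 0; 1 0 0.4 0 0; 1 0 0.6 0 0; 1 0 0.6 0 0"
}}

```text
clock: 16.75
eef_pos: [0.6319, 0.1552, 0.0071]
tool_rot: [-0.168, 0.986, -0.004, 0.001]
ft_force: [4.7, -11.3, 1.1]
grip_width: -0.0001
grasp_force: 6.2
```

Call:
{"api": "send_rows", "payload": {
  "motion": "1 0 0.2 0 0; 1 0 0.3 0 0; 1 0 0.4 0 0; 1 0 0.4 0 0"
}}

```text
clock: 17.15
eef_pos: [0.6323, 0.1554, 0.0077]
tool_rot: [-0.167, 0.986, -0.007, 0.002]
ft_force: [6.4, -19.3, 2.1]
grip_width: -0.0
grasp_force: 10.2
```

```bash
python3 go.py -18 -95 -8
```

```text
t 17.15 tcp stand mm [-18.1 -93.2  -4.3] F [  6.4 -19.3   2.1] w -1.1887712672321042e-05 q [ 0.25  0.66  0.16  1.06 -0.01 -0.09]
shift cm [-0.01 -0.18  0.37] twist 0.0
```

At the fence, with about 20 N. I'll back off to the right, lift, pull back clear of the view and look.

Call:
{"api": "send_rows", "payload": {
  "motion": "1 0 -2 0 0; 1 0 -5 0 0; 1 0 -6 -4 0; 1 0 -6 -8 0; 1 2 -9 -12 0"
}}

```text
clock: 17.65
eef_pos: [0.641, 0.0777, 0.1247]
tool_rot: [-0.172, 0.985, 0.002, 0.0]
ft_force: [0.2, -1.5, 0.4]
grip_width: -0.0001
grasp_force: 0.0
```

Call:
{"api": "send_rows", "payload": {
  "motion": "0 4 0 0 0; 0 8 0 0 0; 0 12 0 0 0; 0 14 0 0 0; 0 14 0 0 0"
}}

```text
clock: 18.15
eef_pos: [0.5056, 0.0274, 0.124]
tool_rot: [-0.169, 0.986, 0.001, -0.001]
ft_force: [1.1, 0.5, -0.1]
grip_width: 0.0427
grasp_force: 0.0
```

```bash
python3 go.py -100 -40 10; python3 pic.py m5
```

```text
t 18.15 tcp stand mm [-179.9 -172.4  112. ] F [ 1.1  0.5 -0.1] w 0.04269452751212228 q [ 0.05  0.3  -0.11  1.17  0.   -0.29]
shift cm [-8.08 13.17 10.21] twist 0.005
```

View pics/m5.png

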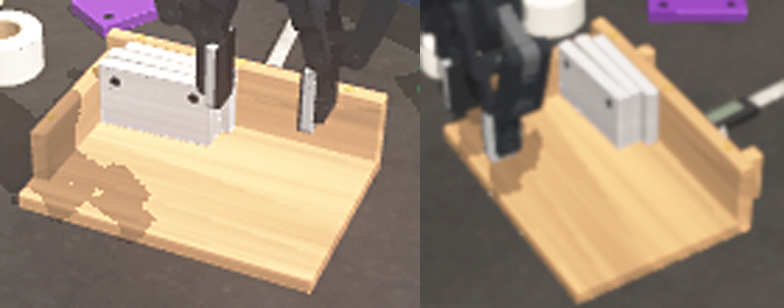

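The plates are upright at the fence. The front plate's bottom corners are at (102,126) and (212,145) in the scene crop, with small gaps in the row. I'll measure those.

```bash
python3 - <<'E'
from h import *
s=np.load("s.npy")
for k,a,b in (("C botR",(212,145),(623,147)),("C topL",(101,68),(560,46)),("C topR",(217,89),(619,96)),("holeL",(115,82),(568,62)),("holeR",(193,98),(609,103)),("botL",(102,126),(561,94))):
    P,e=tri({"scene":np.array(a)/2.8+(210,170),"side":(np.array(b)-(420,0))/2.8+(230,175)});print(k,np.round(W2S(s,P)*1000,1),round(e,2))
E
```

```text
C botR [-26.8 -80.2   0. ] 0.44
C topL [-34.   -1.4  44.3] 0.43
C topR [-32.8 -84.9  51.7] 1.18
holeL [-32.9 -11.1  35.1] 0.45
holeR [-31.1 -68.1  36.3] 0.14
botL [-34.2  -0.6  -2.8] 0.71
```

The row is nearly square, with the front face at -27 to -34 mm against an ideal of -30. I'll give it one gentle squaring push from the front.

Call:
{"api": "send_rows", "payload": {
  "motion": "0.5 -2 4 0 0; 0.5 -5 8 0 0; 0.5 -8 11 2 0; 0.5 -8.5 13 5 0; 0.5 -8.5 13 7 0"
}}

```text
clock: 18.75
eef_pos: [0.546, 0.1829, 0.0514]
tool_rot: [-0.172, 0.985, 0.001, -0.0]
ft_force: [0.3, -0.4, -0.5]
grip_width: 0.0217
grasp_force: 0.0
```

```bash
python3 go.py -60 -42 -14
```

```text
t 18.75 tcp stand mm [-90.5 -38.8  39.4] F [ 0.3 -0.4 -0.5] w 0.021714481167891334 q [ 0.32  0.49 -0.03  1.06  0.   -0.02]
shift cm [-3.05 -0.37  5.34] twist 0.011
```

Call:
{"api": "send_rows", "payload": {
  "motion": "0.5 0 -0.3 2 0; 0.5 0 -0.3 4 0; 0.5 -1 -0.3 5 0; 0.5 -2 -0.3 5 0; 0.5 -3 -0.3 5 0"
}}

```text
clock: 19.25
eef_pos: [0.5763, 0.1868, 0.0032]
tool_rot: [-0.17, 0.985, 0.0, 0.0]
ft_force: [0.7, 0.0, 1.0]
grip_width: 0.0214
grasp_force: 0.0
```

Call:
{"api": "send_rows", "payload": {
  "motion": "0.5 -0.4 0 0 0; 0.5 -0.7 0 0 0; 0.5 -1 0 0 0; 0.5 -1.3 0 0 0; 0.5 -1.5 0 0 0"
}}

```text
clock: 19.75
eef_pos: [0.5889, 0.1907, 0.004]
tool_rot: [-0.17, 0.985, 0.0, 0.0]
ft_force: [-0.0, 0.1, 0.0]
grip_width: 0.0214
grasp_force: 0.0
```

```bash
python3 go.py -43 -42 -14
```

```text
t 19.75 tcp stand mm [-47.5 -45.5  -8. ] F [-0.   0.1  0. ] w 0.021404903182004616 q [ 0.31  0.61  0.05  1.01  0.   -0.03]
shift cm [-0.45  0.35  0.6 ] twist 0.006
```

Call:
{"api": "send_rows", "payload": {
  "motion": "0.5 -0.1 0 0 0; 0.5 -0.3 0 0 0; 0.5 -0.5 0 0 0; 0.5 -0.7 0 0 0; 0.5 -0.7 0 0 0"
}}

```text
clock: 20.25
eef_pos: [0.5944, 0.1927, 0.0036]
tool_rot: [-0.17, 0.985, -0.0, -0.001]
ft_force: [-2.3, -0.7, 2.4]
grip_width: 0.021
grasp_force: 1.6
```

Call:
{"api": "send_rows", "payload": {
  "motion": "0.5 -0.1 0 0 0; 0.5 -0.2 0 0 0; 0.5 -0.3 0 0 0; 0.5 -0.3 0 0 0"
}}

```text
clock: 20.65
eef_pos: [0.5943, 0.1927, 0.0035]
tool_rot: [-0.17, 0.985, -0.001, -0.004]
ft_force: [-10.7, -2.9, 7.2]
grip_width: 0.0212
grasp_force: 5.3
```

```bash
python3 go.py -43 -42 -14
```

```text
t 20.65 tcp stand mm [-41.7 -45.4  -8.5] F [-10.7  -2.9   7.2] w 0.021176111922390634 q [ 0.31  0.63  0.08  1.03 -0.   -0.03]
shift cm [0.12 0.34 0.56] twist 0.006
```

Call:
{"api": "send_rows", "payload": {
  "motion": "0.5 1 0 0 0; 0.5 4 0 0 0; 0.5 7 0 -3 0; 0.5 9 -4 -7 0; 0.5 10 -8 -11 0"
}}

```text
clock: 21.15
eef_pos: [0.5285, 0.0974, 0.1026]
tool_rot: [-0.171, 0.985, -0.0, -0.0]
ft_force: [2.0, 0.6, 0.7]
grip_width: 0.0213
grasp_force: 0.0
```

Call:
{"api": "send_rows", "payload": {
  "motion": "0.5 4 0 -3 0; 0.5 8 0 -3 0; 0.5 12 0 -3 0; 0.5 15 0 -3 0; 0.5 15 0 -3 0"
}}

```text
clock: 21.65
eef_pos: [0.3852, 0.0463, 0.1319]
tool_rot: [-0.169, 0.986, -0.0, -0.0]
ft_force: [0.4, 0.2, -0.7]
grip_width: 0.0212
grasp_force: 0.0
```

```bash
python3 go.py; python3 - <<'E'
from h import *
s=np.load("s.npy");G={}
C=[(x,y,z) for x in (-.03,0) for y in (-.08,0) for z in (0,.048)]
for n,(x0,x1,y0,y1) in (("scene",(240,305,178,230)),("side",(272,322,182,235))):
    i=vision.camera(n);h=cv2.cvtColor(i,cv2.COLOR_RGB2HSV);m=((h[...,1]<45)&(h[...,2]>90)).astype(np.uint8)
    w=np.zeros_like(m);w[y0:y1,x0:x1]=1
    nn,l,st,ce=cv2.connectedComponentsWithStats(m*w);k=1+st[1:,4].argmax()
    p=np.array([proj(n,S2W(s,np.array(c))) for c in C]).astype(np.float32);hull=cv2.convexHull(p).astype(np.int32)
    e=np.zeros_like(m);cv2.fillConvexPoly(e,hull,1)
    print(n,"seen",st[k],"area model",e.sum(),"IoU",round((e&(l==k)).sum()/(e|(l==k)).sum(),3),"model rect",cv2.boundingRect(hull))
    print([(np.round(b["rect"]).tolist(),round(b["conf"],2)) for b in boxes_of(n,"plate_b_center")])
    print(n,"pts extremes",np.round([(np.argwhere(l==k)[np.argwhere(l==k)[:,1].argmin()])[::-1],(np.argwhere(l==k)[-1])[::-1]]).tolist())
E
```

```text
t 21.65 tcp stand mm [-287.3 -114.9  119.9] F [ 0.4  0.2 -0.7] w 0.02117157358288134 q [ 0.12  0.06 -0.38  1.13 -0.   -0.22]
scene seen [ 250  178   55   44 1286] area model 1404 IoU 0.459 model rect (246, 183, 46, 40)
[([332.0, 349.0, 61.0, 56.0], 0.81), ([272.0, 194.0, 39.0, 13.0], 0.63), ([369.0, 294.0, 54.0, 44.0], 0.59), ([271.0, 171.0, 14.0, 20.0], 0.56)]
scene pts extremes [[250, 199], [284, 221]]
side seen [ 272  182   43   46 1032] area model 964 IoU 0.803 model rect (281, 185, 33, 44)
[([306.0, 318.0, 56.0, 34.0], 0.83), ([235.0, 341.0, 38.0, 44.0], 0.74), ([330.0, 177.0, 33.0, 12.0], 0.58), ([299.0, 208.0, 26.0, 40.0], 0.56)]
side pts extremes [[272, 182], [302, 227]]
```

Call:
{"api": "send_rows", "payload": {
  "motion": "0.5 0 5 -3 0; 0.5 0 10 -6 0; 0.5 2 15 -6 0; 0.5 4 20 -6 0; 0.5 4 22 -6 0"
}}

```text
clock: 22.35
eef_pos: [0.2765, 0.2439, 0.1925]
tool_rot: [-0.17, 0.985, 0.001, 0.001]
ft_force: [1.7, 0.5, 0.2]
grip_width: 0.0213
grasp_force: 0.0
```

Call:
{"api": "send_rows", "payload": {
  "motion": "0.5 0 3 0 0; 0.5 0 3 0 0; 0.5 0 3 0 0"
}}

```text
clock: 22.65
eef_pos: [0.2674, 0.2707, 0.1916]
tool_rot: [-0.171, 0.985, -0.0, -0.0]
ft_force: [0.1, -0.1, 0.2]
grip_width: 0.0216
grasp_force: 0.0
```

```bash
python3 go.py; python3 - <<'E'
from h import *
s=np.load("s.npy")
C=[(x,y,z) for x in (-.03,0) for y in (-.08,0) for z in (0,.048)]
for n in ("scene","side"):
    i=vision.camera(n);h=cv2.cvtColor(i,cv2.COLOR_RGB2HSV);m=((h[...,1]<45)&(h[...,2]>90)).astype(np.uint8)
    p=np.array([proj(n,S2W(s,np.array(c))) for c in C]).astype(np.float32);hull=cv2.convexHull(p).astype(np.int32)
    e=np.zeros_like(m);cv2.fillConvexPoly(e,hull,1);d=cv2.dilate(e,np.ones((9,9),np.uint8))
    k=m&d;print(n,"area model",e.sum(),"seen",k.sum(),"IoU",round((e&k).sum()/(e|k).sum(),3),cv2.boundingRect(k),"model",cv2.boundingRect(hull))
    x,y,w,hh=cv2.boundingRect(d)
    for r in range(y,y+hh,2): print("".join(".-+#"[2*k[r,c]+e[r,c]] for c in range(x,x+w)))
E
```

```text
t 22.65 tcp stand mm [-324.8  135.7  179.6] F [ 0.1 -0.1  0.2] w 0.021648625346124356 q [ 0.79  0.01 -0.28  1.29 -0.    0.45]
scene area model 1404 seen 1440 IoU 0.827 (242, 179, 54, 43) model (246, 183, 46, 40)
.................+....................................
.................+++++++++............................
...........---...........++++.+++++...................
..++++...-----####----...........+++++................
+++++..-##################-----...........+++.+++.....
++++..############################-----...........++++
++..######################################-----.......
....##############################################....
....##############################################++..
....-####--#######################################+++.
....-#############################################+++.
....-#############################################++..
....-#############################################++..
....-###############################---###########++..
....-#############################################++..
....-#############################################++..
....-###
[... 906 characters left out ...]
#################-..........
....-###########################-........
....-#############################-......
....-###############################-....
....-################################+...
......-##############################+...
........-############################+...
..........-##########################+...
............-########################+...
..............-######################+...
...............-#####################+...
.................-###################+...
...................-#################+...
.....................-#########--++++....
.......................###--.............
.........................................
.........................................
```

The silhouettes match the squared stack to about one pixel in both views, and the arm is clear.

```bash
python3 -c "
from workcell import workorder
print(workorder.job_done())"
```

```text
the job is handed in; nothing more can be done
None
```

I handed the job in at about 22.7 s: all three plates stand upright against the backstop with their left ends at the fence, matching the squared stack to about a pixel in the scene and side views, though no verdict came back.

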